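# Release and hold open the gate of a board magazine

### The arm

A 6-joint arm with a two-finger parallel gripper is mounted at the origin on a cart in front of the work surface, level with it; the furniture and walls round the work are solid. World frame = base frame: x ahead of the robot, y to its left, z up, the work surface at z = 0. Lengths are in m, angles in rad, forces in N, time in s.
With the tool pointing down it reaches from about 0.35 to 0.975 m from the base axis. Payload 4.9 kg.
Tool frame: the origin (TCP) lies at the very end of the fingers, on their centre line; the grasp point (between the pads) lies 19 mm behind it; z points along the fingers, y is the direction in which the jaws open and shut (so a half turn about z gives the same grasp; the last joint's range is limited). The gripper opens to 85 mm and grips with 20 to 120 N. Pads are 22 mm wide; open, the fingers measure 114 mm over their backs; the gripper's body (76 mm by 85 mm) begins 54 mm behind the grasp point. The pads swing forward as they close: fully open they stand 13 mm farther back than shut.
Start: joints at [-1.46, 0.053, 1.613, -0, 1.476, -0.119], TCP at [0.142, -0.609, 0.231] pointing down, gripper open.
Joint ranges: [-3.01, 3.01], [-1.01, 2.22], [0.06, 2.58], [-1.02, 4.17], [0.09, 2.62], [-3.14, 3.14]. Speed limits (rad/s): [2.57, 2.57, 3.14, 3.14, 3.14, 3.14].

### API

Orientations are given as a unit quaternion [w, x, y, z].
In Python, from plant import state, grab_frame, camera_model, job_done, search_frame, masks_of, place_of gives the robot as it stands.
- The arm moves only by the tool drive_tool, never from a script. Its argument "series" is a list of rows, each a list of 2 entries, a list of its own where there are three numbers: the shift along the world's x, y, z in m, then the turn, a rotation vector about the world's x, y, z in degrees. A call has 1 to 8 rows; each row is the pose to reach, as a shift and turn from the pose commanded when the call began; what a row does not reach only later rows make up. A row lasts 1/10 s, in which the tool goes at most 50 mm and 8.59 degrees, less where a joint would pass 70% of its speed; a pose out of reach is approached as far as the arm can. A call with a gripper value outside its range is refused whole. "fingers" is the closure, from -1 (fully open) to 1 (shut), so that 0 is half open, set as the call begins (left out, the last holds). The fingers move at their own pace and stop on an object; the grip force is fixed at half the most. Time passes only in rows, so rows that repeat a pose let the fingers close. It gives the time, the measured TCP pose, the force and the opening at its end, in the units of the state.
- state(): the state, without advancing time (a new reading comes with each control period).
- grab_frame(name): name is "scene" or "top" or "wrist"; returns the picture (480x640x3 uint8, red, green, blue); there is no depth.
- camera_model(name): a dict with "fovy" (degrees; the focal length in pixels is half the picture's height over the tangent of half this angle, whatever the lens; pixels are square), "cx", "cy" (the principal point, pixels), "rvec" (rotation vector, rad) and "tvec" (3), from world to camera coordinates, as OpenCV has them. Camera axes: x right, y down, z forward; pixel columns grow to the right and rows downward; lengths in m; the calibration is good to about 2 mm. A picture is of the moment at which its call begins: read the wrist's pose just before it. camera_model takes no time and is no camera call; for the wrist camera it gives the pose at the moment of the call.
- job_done(): hands the job in, once; it reports no verdict.
Trained networks look in the newest picture that a camera, given by its name, has taken for a name from the list of things; names that differ only in an ending like _2 or _b are one class to them, and where a whole thing is asked for, a point or a joint stands for the part that bears it (a point fixed in the world has none). Each returns a list of dicts, best first, with "confidence" (0 to 1); they miss things now and then, are a little off and sometimes report something else, mostly with a low value. They report only what shows in the picture. A call takes as long as a camera call.
- search_frame(camera, name): "location" ([x, y, z] in m, in world coordinates, good to about 4 mm: the middle of the surface that is visible of it).
- masks_of(camera, name): "pixels" (480x640 bool, what is visible of it).
- place_of(camera, name): "location" ([x, y, z] in m, in world coordinates, good to about 4 mm: a listed point, or the origin of a listed thing).
The state is a dict: "time": time; "joint_pos": joint angles; "joint_vel": joint speeds; "joint_efforts": joint torques, N m; "tool_pos": TCP position; "tool_rot": TCP orientation; "contact_force": force on the tool from outside, world axes, zero at the start; "ft_torque": the same for the moment, N m; "gripper_width": opening from 0.0 (shut) to 1.0 (fully open).
Only numpy, scipy, OpenCV 4.12 (cv2) and the standard library are available. Lean on these libraries where they do the work, as an engineer would, in place of code of your own. Each camera call takes 0.05 s, during which the arm holds its last target.

### The job

The low magazine of circuit boards on the bench has a sprung gate at its front, locked by two pinch catches on top: squeeze the catch with the round ears fully in first, then the one with the square ears (each stays in once squeezed). Then take the gate by its upright post, swing it out past the ball detent until it stands wide open, nearly at right angles to the front, and finish while still holding it there with the gripper, since its spring pulls it shut. Leave the tape roll, the cup of nuts and the pouch cell where they stand.

Things in the scene. Friction and masses are not known exactly. Their poses are not given: they have to be found in the camera images.
- round_grip (a point): Centre of the round-eared catch (z 0.093), a dark round block 26 mm across, 30 high on the front beam. Two upright pale discs, 25 mm across, 5 thick, stand out to front (-x of this frame) and rear (+x): 52 mm over their outer faces, 36 squeezed in. Squeeze along x at this height, fingers down; free in front and behind down to z 0.075. Next catch or post 62 mm off along y. The catches may have changed places.
- square_grip (a point): Centre of the square-eared catch: as the other, but its dark block is square (24 x 26 mm) and its pale ears are square plates 24 x 24 mm, 5 mm thick. Same spans, heights and axes.
- round_ear (a joint): How far each ear of the round-eared catch is squeezed in: 0 out (locked) to 0.008 m fully in. The two ears are geared together and move equally, need about 6 N in all, and stay where they are left. Its bolt, a pin in front of the gate's top rail, is clear of the gate from about 0.005.
- square_ear (a joint): The same for the square-eared catch.
- gate_post (a point): On the axis of the black round post by which the gate is held, 16 mm thick, standing from z 0.072 to 0.113 near the gate's free end; this point is at z 0.094, 175 mm from the hinge axis. It turns with the gate: x is normal to the gate, +y points along it to the hinge. The rail below is 8 mm thick; the gate runs 14 mm beyond the post.
- gate_hinge (a point): On the gate's vertical hinge axis, level with gate_post. Frame of the fixed magazine: -x is the front, to which the gate opens; the shut gate runs along -y, the boards stand behind it (+x). Magazine 230 mm wide, 146 mm deep behind the gate; front beam top at z 0.074, boards up to 0.062. A foot 8 mm high reaches 108 mm to the front on the hinge side.
- gate (a joint): Angle of the gate: 0 shut, grows as it opens to the front (clockwise from above), end stop at 1.6 rad. A spring pulls it shut (about 0.5 N at the post when shut, 1.7 N when wide open). A spring ball in the foot stops it lightly at about 0.9 to 1.1 rad: some 3 N more at the post to pass.
- tape_roll_mid (a point): Centre of an amber tape roll lying flat, 62 mm across, 19 mm high. A bystander.
- cup_nuts_mid (a point): Centre of a small black cup of nuts, 54 mm across, 26 mm high. A bystander.
- pouch_cell_mid (a point): Centre of a flat silver-grey pouch cell, 52 x 34 x 9 mm. A bystander.

How it is judged:
By the outcome, as a careful person would: the job done as asked, in the order asked, and still so for the second after the job is handed in, while the arm keeps its last pose, push and grip.
It also fails if it takes over 45 s, if anything falls off the work surface, if the arm or the gripper's body presses on something with over 40 N, if the wrist force passes 120 N, or if a joint passes its speed limit or range.

## Working session

There is one attempt and no reset: what is moved stays moved. The work goes in short steps, Python scripts to look and compute and a tool call to move; the robot and the scene stay as the last step left them, time stands still between calls to the robot, and variables do not carry over. Pictures are saved under pics/ and viewed, and the job is handed in when it is done.

Besides the shell and the picture viewer there is one more tool, called after "Call:" by a JSON object that holds its "method" and its "body", one argument or row to a line. drive_tool: Moves the arm, as the interface text tells. Its arguments: {"type":"object","properties":{"series":{"type":"array","items":{"type":"array"}},"fingers":{"type":"number"}},"required":["series"]}

```bash
mkdir -p pics; python3 - <<'E'
from plant import *
import cv2
s=state();print({k:s[k] for k in('time','tool_pos','tool_rot','contact_force','gripper_width')})
for c in('scene','top'):
    im=grab_frame(c);cv2.imwrite(f'pics/{c}0.png',im[:,:,::-1])
    for n in('round_grip','square_grip','gate_post','gate_hinge','tape_roll_mid','cup_nuts_mid','pouch_cell_mid'):
        print(c,n,[(r['location'],r['confidence']) for r in place_of(c,n)][:2])
print(state()['time'])
E
```

```text
{'time': 0.0, 'tool_pos': array([ 0.14230819, -0.60796032,  0.23004245]), 'tool_rot': array([-1.02472603e-03,  9.93406810e-01,  1.14637955e-01, -4.23765562e-06]), 'contact_force': array([-0.15384875, -0.50998686,  0.20668474]), 'gripper_width': 1.0009078703724534}
scene round_grip [([0.612, -0.1015, 0.0941], 0.71)]
scene square_grip [([0.6114, -0.1592, 0.0929], 0.95)]
scene gate_post [([0.6002, -0.226, 0.0962], 0.81)]
scene gate_hinge [([0.6176, -0.046, 0.094], 0.57)]
scene tape_roll_mid [([0.4239, -0.3756, 0.0068], 0.89)]
scene cup_nuts_mid [([0.3586, -0.1881, 0.0148], 0.97)]
scene pouch_cell_mid [([0.506, -0.3794, 0.0022], 0.71), ([0.3569, -0.19, 0.0167], 0.44)]
top round_grip [([0.6206, -0.0969, 0.0874], 0.89)]
top square_grip [([0.6116, -0.158, 0.0975], 0.65)]
top gate_post [([0.6043, -0.2185, 0.0932], 0.93), ([0.4222, -0.3692, 0.0101], 0.4)]
top gate_hinge [([0.6205, -0.0473, 0.0943], 0.75)]
top tape_roll_mid [([0.424, -0.3709, 0.013], 0.8)]
top cup_nuts_mid [([0.3615, -0.1893, 0.0155], 0.85)]
top pouch_cell_mid [([0.5097, -0.3791, -0.0015], 0.86)]
0.8
```

View pics/scene0.png

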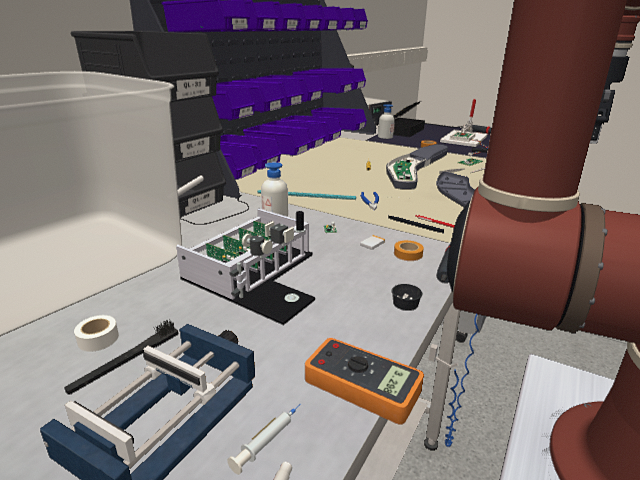

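View pics/top0.png

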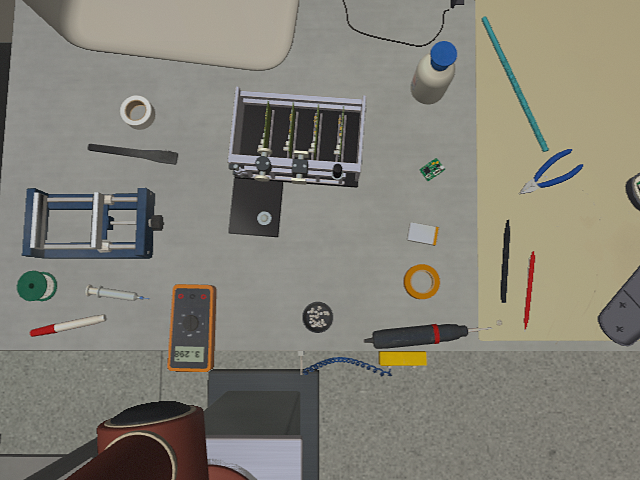

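The top view shows the round catch at about (263,165), the square catch at (300,165) and the post at (338,170). The magazine is yawed a few degrees. I'll zoom in to measure it.

```bash
cat > h.py <<'E'
import numpy as np, cv2
from plant import *
def ray(c,uv,z,m=None):
    m=m or camera_model(c); f=240/np.tan(np.radians(m['fovy'])/2)
    R=cv2.Rodrigues(np.array(m['rvec'],float))[0]; t=np.array(m['tvec'],float)
    d=R.T@np.array([(uv[0]-m['cx'])/f,(uv[1]-m['cy'])/f,1]); o=-R.T@t
    return o+d*(z-o[2])/d[2]
def proj(c,p,m=None):
    m=m or camera_model(c); f=240/np.tan(np.radians(m['fovy'])/2)
    K=np.array([[f,0,m['cx']],[0,f,m['cy']],[0,0,1]])
    return cv2.projectPoints(np.array(p,float).reshape(-1,1,3),np.array(m['rvec'],float),np.array(m['tvec'],float),K,None)[0].reshape(-1,2)
E
python3 - <<'E'
from h import *
im=cv2.imread('pics/top0.png')
cv2.imwrite('pics/top0z.png',cv2.resize(im[80:245,220:375],None,fx=3.6,fy=3.6,interpolation=cv2.INTER_CUBIC))
im=cv2.imread('pics/scene0.png')
cv2.imwrite('pics/sc0z.png',cv2.resize(im[200:330,170:330],None,fx=4.5,fy=4.5,interpolation=cv2.INTER_CUBIC))
m=camera_model('top');print(m)
E
```

```text
{'fovy': 50.37040773008003, 'cx': 315.8931826390564, 'cy': 236.52081781843964, 'rvec': array([ 2.14125059, -2.14786395,  0.11940746]), 'tvec': array([-0.18304432,  0.50155841,  0.87283629])}
```

View pics/top0z.png

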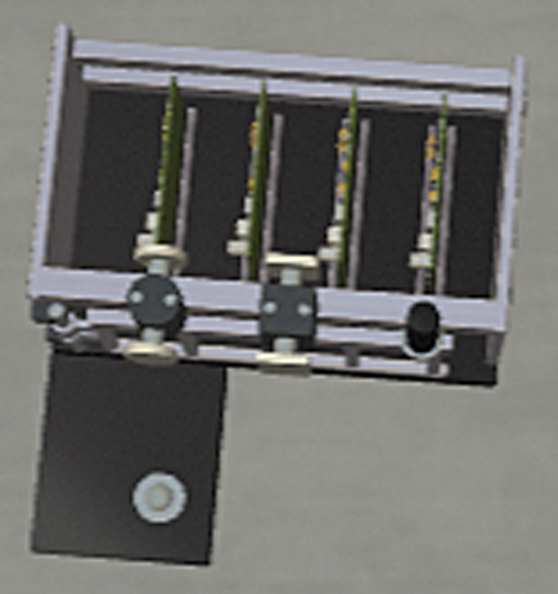

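View pics/sc0z.png

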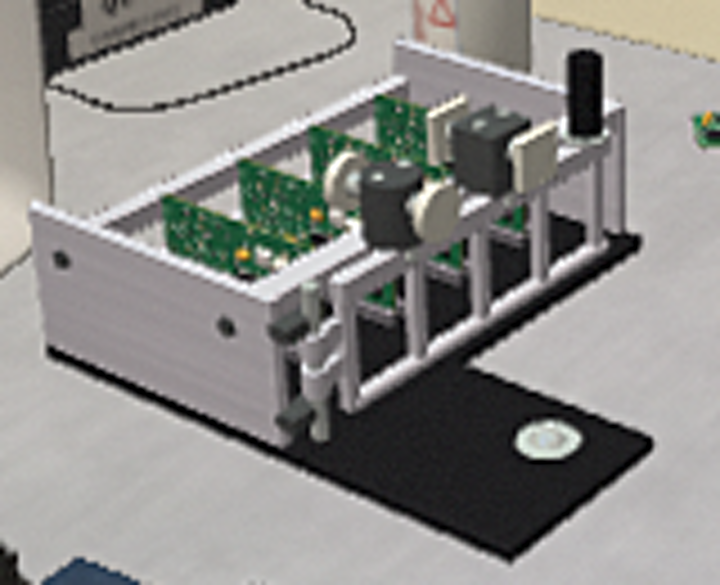

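```bash
python3 - <<'E'
from h import *
c=lambda u,v:(220+u/3.6,80+v/3.6)
for n,u,v,z in [('round',157,297,.108),('square',289,303,.108),('post',422,313,.113),('beamL',34,298,.074),('beamR',505,330,.074),('rfront',153,353,.093+.0125),('rrear',160,250,.1055),('sqf',284,358,.105),('sqr',292,258,.105),('rearL',75,42,.074),('rearR',510,72,.074)]:
    print(n,ray('top',c(u,v),z).round(4))
E
```

```text
round [ 0.6147 -0.0998  0.108 ]
square [ 0.6114 -0.1605  0.108 ]
post [ 0.6049 -0.2213  0.113 ]
beamL [ 0.6243 -0.0365  0.074 ]
beamR [ 0.607  -0.2616  0.074 ]
rfront [ 0.589  -0.098   0.1055]
rrear [ 0.6378 -0.1007  0.1055]
sqf [ 0.5864 -0.1581  0.105 ]
sqr [ 0.6336 -0.1617  0.105 ]
rearL [ 0.7526 -0.054   0.074 ]
rearR [ 0.7352 -0.2657  0.074 ]
```

Call:
{"method": "drive_tool", "body": {
  "series": [
    [[0.03, 0.033, 0], [0, 0, 5]],
    [[0.062, 0.067, 0], [0, 0, 10]],
    [[0.094, 0.101, 0], [0, 0, 15]],
    [[0.126, 0.136, 0], [0, 0, 20]],
    [[0.158, 0.17, 0], [0, 0, 25]],
    [[0.19, 0.204, 0], [0, 0, 30]],
    [[0.222, 0.238, 0], [0, 0, 35]],
    [[0.252, 0.272, 0], [0, 0, 40]]
  ],
  "fingers": -1
}}

```text
time: 1.6
tool_pos: [0.3955, -0.335, 0.2316]
tool_rot: [0.0, 0.893, 0.449, 0.0]
contact_force: [0.4, -0.8, 0.7]
gripper_width: 1.002
```

Call:
{"method": "drive_tool", "body": {
  "series": [
    [[0.03, 0.033, -0.005], [0, 0, 5]],
    [[0.062, 0.067, -0.01], [0, 0, 10]],
    [[0.094, 0.101, -0.02], [0, 0, 15]],
    [[0.126, 0.136, -0.03], [0, 0, 20]],
    [[0.158, 0.17, -0.04], [0, 0, 25]],
    [[0.19, 0.204, -0.04], [0, 0, 30]],
    [[0.221, 0.2375, -0.04], [0, 0, 32.3]],
    [[0.221, 0.2375, -0.04], [0, 0, 32.3]]
  ]
}}

```text
time: 2.4
tool_pos: [0.6178, -0.095, 0.1911]
tool_rot: [-0.0, 0.733, 0.681, 0.001]
contact_force: [-0.7, -0.6, -0.3]
gripper_width: 1.002
```

```bash
python3 - <<'E'
from h import *
s=state();print({k:s[k] for k in('time','tool_pos','tool_rot','joint_pos','contact_force','gripper_width')})
c='wrist';m=camera_model(c);im=grab_frame(c);cv2.imwrite('pics/w1.png',im[:,:,::-1])
for n in('round_grip','square_grip','gate_post','gate_hinge'):
    print(n,[(r['location'],r['confidence']) for r in place_of(c,n)][:2])
print(proj(c,[[.615,-.0995,.108],[.611,-.16,.108],[.6035,-.222,.113]],m), m)
E
```

```text
{'time': 2.4, 'tool_pos': array([ 0.6178414 , -0.09504017,  0.19109327]), 'tool_rot': array([-2.00724711e-04,  7.32504682e-01,  6.80761505e-01,  7.89912444e-04]), 'joint_pos': array([-2.72310780e-01,  7.95969645e-02,  1.65258198e+00,  1.57744480e-03,
        1.40893089e+00, -1.99372363e-01]), 'contact_force': array([-0.72528039, -0.62922767, -0.31165809]), 'gripper_width': 1.002047037935527}
round_grip [([0.6115, -0.0986, 0.0917], 0.74)]
square_grip [([0.6079, -0.1607, 0.0934], 0.72)]
gate_post [([0.6115, -0.2232, 0.0958], 0.71)]
gate_hinge [([0.616, -0.0456, 0.0966], 0.71)]
[[317.12861029 253.488221  ]
 [317.98460182 339.25058828]
 [313.8934484  420.77945364]] {'fovy': 62.8842445941258, 'cx': 318.42468117680176, 'cy': 235.12686153103695, 'rvec': array([-2.8245798 ,  0.10495905,  0.01719169]), 'tvec': array([-0.62144914, -0.07318885,  0.32728859])}
```

View pics/w1.png

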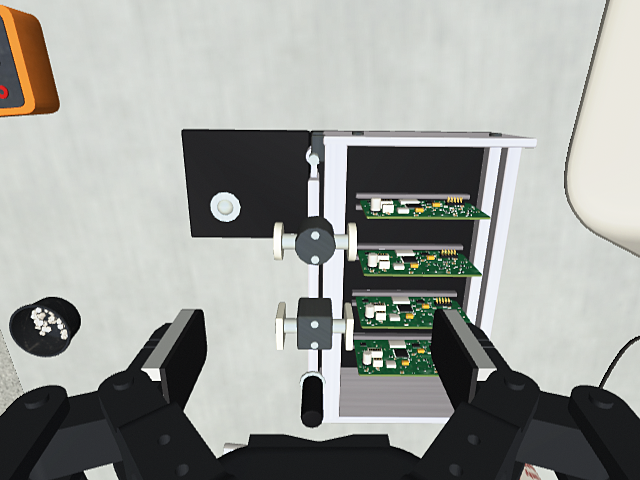

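```bash
python3 - <<'E'
from h import *
im=cv2.imread('pics/w1.png')
cv2.imwrite('pics/w1z.png',cv2.resize(im[200:440,250:370],None,fx=2.5,fy=2.5,interpolation=cv2.INTER_CUBIC))
E
```

```text
(no output)
```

View pics/w1z.png

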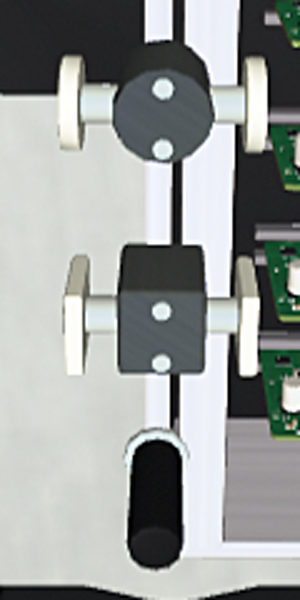

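```bash
python3 - <<'E'
from h import *
m=camera_model('wrist')
for n,u,v,z in [('round',315.2,246.5,.108),('square',314.8,334,.108),('post',312,418,.113),('rearsL',58/2.5+250,240,.1),('rR',268/2.5+250,240,.1)]:
    print(n,ray('wrist',(u,v),z,m).round(4))
E
```

```text
round [ 0.611 -0.1    0.108]
square [ 0.6056 -0.161   0.108 ]
post [ 0.5983 -0.2248  0.113 ]
rearsL [ 0.5847 -0.0963  0.1   ]
rR [ 0.6374 -0.1006  0.1   ]
```

```bash
python3 - <<'E'
from h import *
s=state();print({k:s[k] for k in('time','tool_pos','tool_rot')})
m=camera_model('wrist')
old={'fovy': 62.8842445941258, 'cx': 318.42468117680176, 'cy': 235.12686153103695, 'rvec': np.array([-2.8245798 ,  0.10495905,  0.01719169]), 'tvec': np.array([-0.62144914, -0.07318885,  0.32728859])}
im=grab_frame('wrist');cv2.imwrite('pics/w2.png',im[:,:,::-1])
cv2.imwrite('pics/w2z.png',cv2.resize(im[200:440,250:370,::-1],None,fx=2.5,fy=2.5,interpolation=cv2.INTER_CUBIC))
print(m,state()['tool_pos'])
for n,u,v,z in [('round',315.2,246.5,.108),('square',314.8,334,.108),('post',312,418,.113)]:
    print(n,ray('wrist',(u,v),z,old).round(4))
E
```

```text
{'time': 2.65, 'tool_pos': array([ 0.61479433, -0.09991467,  0.19130953]), 'tool_rot': array([ 8.12083782e-07,  7.34982855e-01,  6.78085676e-01, -1.39444411e-04])}
{'fovy': 62.8842445941258, 'cx': 318.42468117680176, 'cy': 235.12686153103695, 'rvec': array([-2.82260043,  0.11505469,  0.02034072]), 'tvec': array([-0.6189477 , -0.0742482 ,  0.32773662])} [ 0.61476541 -0.10006078  0.19143026]
round [ 0.6142 -0.0949  0.108 ]
square [ 0.6092 -0.1559  0.108 ]
post [ 0.6024 -0.2195  0.113 ]
```

View pics/w2z.png

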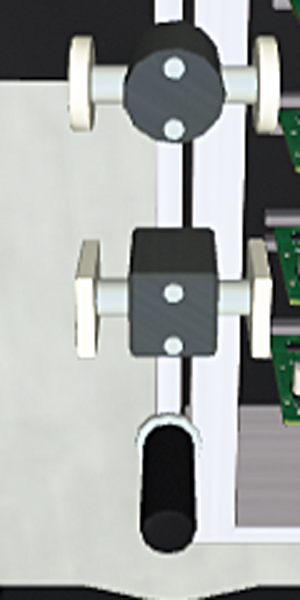

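```bash
python3 - <<'E'
from h import *
m=camera_model('wrist')
for n,u,v,z in [('round',174,96,.108),('square',174,317,.108),('post',167,528,.113),('rearsL',68,84,.1),('rR',280,84,.1),('sL',77,300,.1),('sR',271,300,.1)]:
    print(n,ray('wrist',(250+u/2.5,200+v/2.5),z,m).round(4))
E
```

```text
round [ 0.6141 -0.0951  0.108 ]
square [ 0.6091 -0.1561  0.108 ]
post [ 0.602  -0.2195  0.113 ]
rearsL [ 0.5877 -0.0925  0.1   ]
rR [ 0.6406 -0.0968  0.1   ]
sL [ 0.5831 -0.1536  0.1   ]
sR [ 0.6353 -0.1579  0.1   ]
```

Call:
{"method": "drive_tool", "body": {
  "series": [
    [[-0.0005, 0.0025, -0.03], [0, 0, 0]],
    [[-0.0005, 0.0025, -0.06], [0, 0, 0]],
    [[-0.0005, 0.0025, -0.085], [0, 0, 0]],
    [[-0.0005, 0.0025, -0.105], [0, 0, 0]],
    [[-0.0005, 0.0025, -0.1135], [0, 0, 0]],
    [[-0.0005, 0.0025, -0.1135], [0, 0, 0]],
    [[-0.0005, 0.0025, -0.1135], [0, 0, 0]]
  ]
}}

```text
time: 3.4
tool_pos: [0.6154, -0.0972, 0.079]
tool_rot: [0.001, 0.735, 0.678, 0.0]
contact_force: [0.8, -0.5, 0.5]
gripper_width: 0.997
```

```bash
python3 - <<'E'
from h import *
s=state();print({k:s[k] for k in('time','tool_pos','contact_force')})
im=grab_frame('wrist');cv2.imwrite('pics/w3.png',im[:,:,::-1])
im=grab_frame('scene');cv2.imwrite('pics/s3.png',cv2.resize(im[170:330,150:350,::-1],None,fx=3.6,fy=3.6,interpolation=cv2.INTER_CUBIC))
E
```

```text
{'time': 3.4, 'tool_pos': array([ 0.61540874, -0.0972238 ,  0.07904626]), 'contact_force': array([ 0.78196603, -0.506953  ,  0.52827952])}
```

View pics/w3.png

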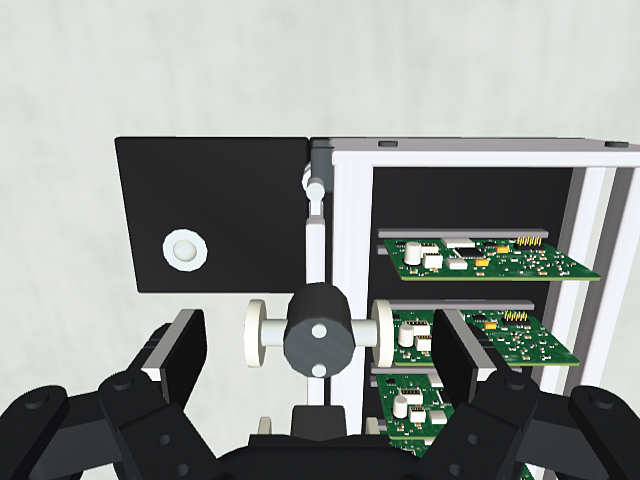

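View pics/s3.png

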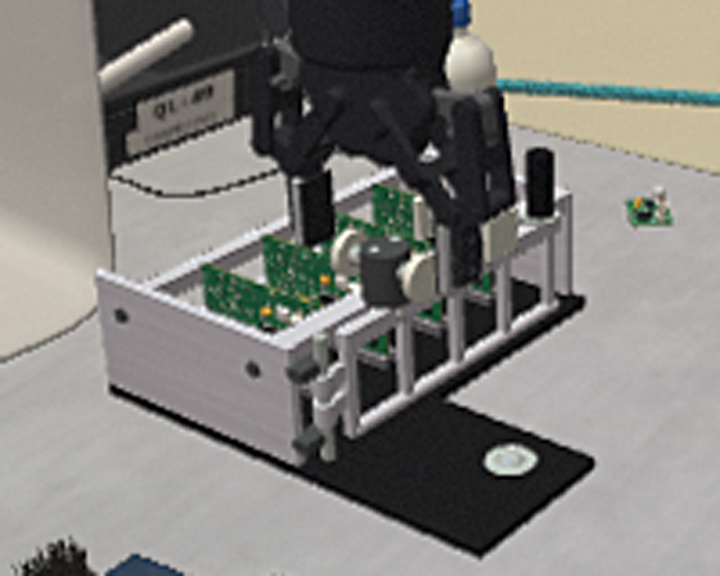

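```bash
python3 - <<'E'
from h import *
s=state();p=s['tool_pos'];print(p)
print(proj('wrist',[[p[0],p[1],z] for z in(.093,.098,.108)]), proj('wrist',[[.5885,-.0955,.093],[.64,-.0995,.093]]))
E
```

```text
[ 0.61596297 -0.09708972  0.07972697]
[[322.95429598 332.55823314]
 [323.13015169 340.06556534]
 [323.51934992 356.68055248]] [[250.06173701 334.08592567]
 [386.9438779  333.569435  ]]
```

Call:
{"method": "drive_tool", "body": {
  "series": [
    [[0, 0, -0.001], [0, 0, 0]],
    [[0, 0, -0.001], [0, 0, 0]],
    [[0, 0, -0.001], [0, 0, 0]],
    [[0, 0, -0.001], [0, 0, 0]]
  ],
  "fingers": -0.3
}}

```text
time: 3.9
tool_pos: [0.6149, -0.0965, 0.077]
tool_rot: [0.0, 0.734, 0.679, 0.0]
contact_force: [-0.2, -0.0, 0.0]
gripper_width: 0.647
```

Call:
{"method": "drive_tool", "body": {
  "series": [
    [[0, 0, -0.001], [0, 0, 0]],
    [[0, 0, -0.001], [0, 0, 0]],
    [[0, 0, -0.001], [0, 0, 0]]
  ],
  "fingers": 0
}}

```text
time: 4.2
tool_pos: [0.6155, -0.0966, 0.0766]
tool_rot: [0.001, 0.735, 0.679, 0.0]
contact_force: [0.6, 0.7, 4.9]
gripper_width: 0.501
```

Call:
{"method": "drive_tool", "body": {
  "series": [
    [[0, 0, 0], [0, 0, 0]],
    [[0, 0, 0], [0, 0, 0]],
    [[0, 0, 0], [0, 0, 0]],
    [[0, 0, 0], [0, 0, 0]],
    [[0, 0, 0], [0, 0, 0]]
  ],
  "fingers": 0.4
}}

```text
time: 4.7
tool_pos: [0.6155, -0.0967, 0.0775]
tool_rot: [0.001, 0.735, 0.679, 0.0]
contact_force: [-1.7, 1.0, 9.1]
gripper_width: 0.396
```

```bash
python3 - <<'E'
from h import *
s=state();print({k:s[k] for k in('time','tool_pos','contact_force','gripper_width')})
im=grab_frame('wrist');cv2.imwrite('pics/w4.png',im[:,:,::-1])
E
```

```text
{'time': 4.7, 'tool_pos': array([ 0.61552101, -0.09670366,  0.07750817]), 'contact_force': array([-1.69091101,  1.03951085,  9.0637704 ]), 'gripper_width': 0.39595687377009964}
```

View pics/w4.png

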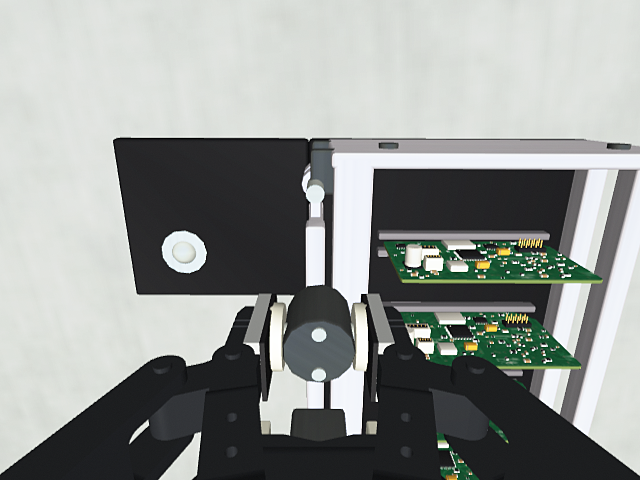

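Call:
{"method": "drive_tool", "body": {
  "series": [
    [[0, 0, 0], [0, 0, 0]],
    [[0, 0, 0], [0, 0, 0]],
    [[0, 0, 0], [0, 0, 0]],
    [[0, 0, 0], [0, 0, 0]],
    [[0, 0, 0], [0, 0, 0]]
  ],
  "fingers": -1
}}

```text
time: 5.25
tool_pos: [0.6147, -0.0966, 0.0755]
tool_rot: [-0.0, 0.735, 0.679, -0.0]
contact_force: [0.0, 0.4, -0.1]
gripper_width: 0.999
```

Call:
{"method": "drive_tool", "body": {
  "series": [
    [[0, 0, 0.02], [0, 0, 0]],
    [[-0.001, -0.012, 0.035], [0, 0, 0]],
    [[-0.0025, -0.03, 0.035], [0, 0, 0]],
    [[-0.004, -0.05, 0.035], [0, 0, 0]],
    [[-0.0047, -0.061, 0.03], [0, 0, 0]],
    [[-0.0047, -0.061, 0.015], [0, 0, 0]],
    [[-0.0047, -0.061, 0.001], [0, 0, 0]],
    [[-0.0047, -0.061, 0], [0, 0, 0]]
  ]
}}

```text
time: 6.05
tool_pos: [0.6075, -0.1562, 0.0713]
tool_rot: [-0.003, 0.734, 0.679, -0.002]
contact_force: [-0.7, 0.3, 0.2]
gripper_width: 0.999
```

```bash
python3 - <<'E'
from h import *
s=state();p=s['tool_pos'];print({k:s[k] for k in('time','tool_pos','contact_force','gripper_width')})
print(proj('wrist',[[p[0],p[1],z] for z in(.093,.098,.108)]))
im=grab_frame('wrist');cv2.imwrite('pics/w5.png',im[:,:,::-1])
E
```

```text
{'time': 6.05, 'tool_pos': array([ 0.60751564, -0.15619575,  0.07125175]), 'contact_force': array([-0.6660591 ,  0.34058308,  0.23810106]), 'gripper_width': 0.9992400080912555}
[[322.61177561 345.46917018]
 [322.64266394 353.84350871]
 [322.71145634 372.49427105]]
```

View pics/w5.png

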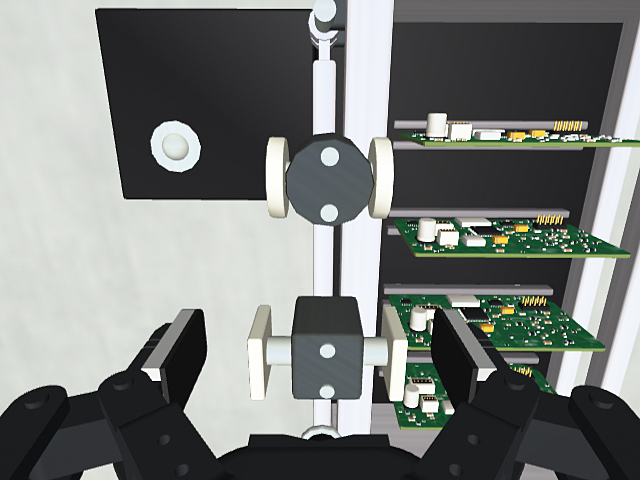

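The round ears are visibly in, flush to the block at (330,180). The square catch is between the fingers, and I'll let the arm settle before squeezing it.

Call:
{"method": "drive_tool", "body": {
  "series": [
    [[0, 0, 0], [0, 0, 0]],
    [[0, 0, 0], [0, 0, 0]],
    [[0, 0, 0], [0, 0, 0]],
    [[0, 0, 0], [0, 0, 0]]
  ],
  "fingers": -0.3
}}

```text
time: 6.5
tool_pos: [0.6106, -0.1575, 0.0764]
tool_rot: [0.0, 0.734, 0.679, 0.0]
contact_force: [0.0, -0.6, -0.1]
gripper_width: 0.646
```

```bash
python3 - <<'E'
from h import *
s=state();p=s['tool_pos'];print({k:s[k] for k in('time','tool_pos','contact_force','gripper_width')})
print(proj('wrist',[[p[0],p[1],z] for z in(.093,.098,.108)]))
im=grab_frame('wrist');cv2.imwrite('pics/w6.png',im[:,:,::-1])
E
```

```text
{'time': 6.5, 'tool_pos': array([ 0.61056571, -0.15751232,  0.0764448 ]), 'contact_force': array([ 0.01122583, -0.64107781, -0.05432246]), 'gripper_width': 0.645710482815105}
[[322.90511615 337.41941705]
 [323.05628038 345.25379425]
 [323.39159794 362.6322725 ]]
```

View pics/w6.png

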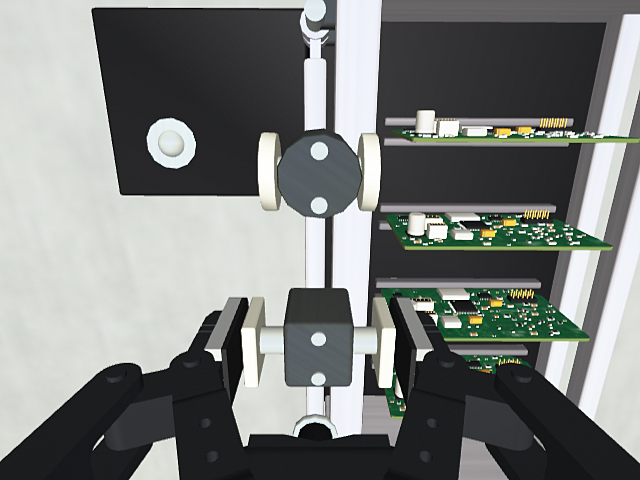

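Centred (ears 243–395, pads about 241–398). Squeezing now.

Call:
{"method": "drive_tool", "body": {
  "series": [
    [[0, 0, 0], [0, 0, 0]],
    [[0, 0, 0], [0, 0, 0]],
    [[0, 0, 0], [0, 0, 0]],
    [[0, 0, 0], [0, 0, 0]],
    [[0, 0, 0], [0, 0, 0]],
    [[0, 0, 0], [0, 0, 0]]
  ],
  "fingers": 0.4
}}

```text
time: 7.15
tool_pos: [0.6105, -0.1576, 0.0777]
tool_rot: [0.0, 0.735, 0.679, 0.0]
contact_force: [-3.6, 2.2, 8.4]
gripper_width: 0.392
```

Call:
{"method": "drive_tool", "body": {
  "series": [
    [[0, 0, 0], [0, 0, 0]],
    [[0, 0, 0], [0, 0, 0]],
    [[0, 0, 0], [0, 0, 0]],
    [[0, 0, 0], [0, 0, 0]],
    [[0, 0, 0], [0, 0, 0]]
  ],
  "fingers": -1
}}

```text
time: 7.65
tool_pos: [0.6101, -0.1576, 0.0757]
tool_rot: [-0.0, 0.735, 0.679, -0.0]
contact_force: [-1.3, 0.5, -0.3]
gripper_width: 0.997
```

```bash
python3 - <<'E'
from h import *
s=state();p=s['tool_pos'];print({k:s[k] for k in('time','tool_pos','contact_force','gripper_width')})
im=grab_frame('wrist');cv2.imwrite('pics/w7.png',im[:,:,::-1])
E
```

```text
{'time': 7.65, 'tool_pos': array([ 0.61014331, -0.15756909,  0.07567497]), 'contact_force': array([-1.31260163,  0.45529713, -0.28444209]), 'gripper_width': 0.9973732396626789}
```

View pics/w7.png

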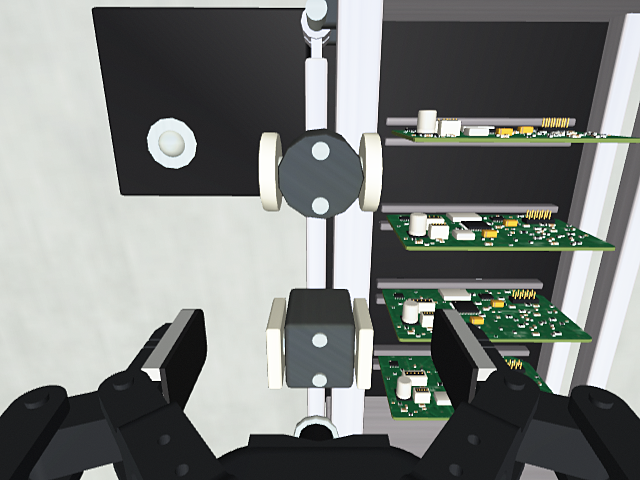

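Call:
{"method": "drive_tool", "body": {
  "series": [
    [[0, 0, 0.02], [0, 0, 0]],
    [[-0.001, -0.012, 0.035], [0, 0, 0]],
    [[-0.0025, -0.03, 0.045], [0, 0, 0]],
    [[-0.005, -0.05, 0.045], [0, 0, 0]],
    [[-0.0068, -0.0625, 0.045], [0, 0, 0]],
    [[-0.0068, -0.0625, 0.04], [0, 0, 0]],
    [[-0.0068, -0.0625, 0.04], [0, 0, 0]],
    [[-0.0068, -0.0625, 0.04], [0, 0, 0]]
  ]
}}

```text
time: 8.5
tool_pos: [0.6028, -0.2194, 0.1148]
tool_rot: [-0.001, 0.734, 0.679, -0.0]
contact_force: [0.7, -0.2, 0.1]
gripper_width: 0.998
```

```bash
python3 - <<'E'
from h import *
s=state();p=s['tool_pos'];print({k:s[k] for k in('time','tool_pos','contact_force','gripper_width')})
print(proj('wrist',[[p[0],p[1],z] for z in(.08,.093,.113)]))
im=grab_frame('wrist');cv2.imwrite('pics/w8.png',im[:,:,::-1])
E
```

```text
{'time': 8.5, 'tool_pos': array([ 0.60283854, -0.21942712,  0.11477742]), 'contact_force': array([ 0.66365644, -0.2179502 ,  0.11492597]), 'gripper_width': 0.9980098751229657}
[[322.02240958 279.32472957]
 [322.18943171 291.07939702]
 [322.49607101 312.66002918]]
```

View pics/w8.png

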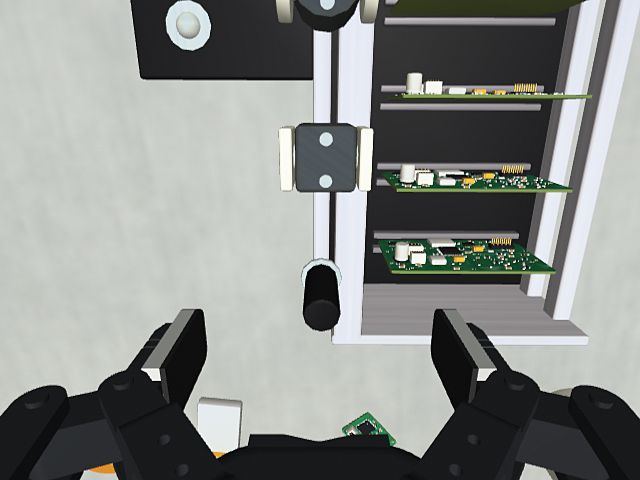

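Call:
{"method": "drive_tool", "body": {
  "series": [
    [[0, -0.0005, -0.012], [0, 0, 0]],
    [[0, -0.0005, -0.024], [0, 0, 0]],
    [[0, -0.0005, -0.033], [0, 0, 0]],
    [[0, -0.0005, -0.036], [0, 0, 0]],
    [[0, -0.0005, -0.036], [0, 0, 0]]
  ]
}}

```text
time: 9.05
tool_pos: [0.6027, -0.2201, 0.0784]
tool_rot: [-0.001, 0.734, 0.679, -0.0]
contact_force: [0.1, 0.0, -0.1]
gripper_width: 0.998
```

Call:
{"method": "drive_tool", "body": {
  "series": [
    [[0, 0, 0], [0, 0, 0]],
    [[0, 0, 0], [0, 0, 0]],
    [[0, 0, 0], [0, 0, 0]],
    [[0, 0, 0], [0, 0, 0]],
    [[0, 0, 0], [0, 0, 0]]
  ],
  "fingers": 0.4
}}

```text
time: 9.55
tool_pos: [0.6035, -0.2206, 0.0801]
tool_rot: [0.0, 0.735, 0.679, 0.0]
contact_force: [-0.3, 0.2, 0.2]
gripper_width: 0.3
```

Call:
{"method": "drive_tool", "body": {
  "series": [
    [[0, 0, 0], [0, 0, 0]],
    [[0, 0, 0], [0, 0, 0]],
    [[0, 0, 0], [0, 0, 0]],
    [[0, 0, 0], [0, 0, 0]],
    [[0, 0, 0], [0, 0, 0]]
  ],
  "fingers": 1
}}

```text
time: 10.05
tool_pos: [0.6036, -0.2207, 0.0801]
tool_rot: [0.0, 0.735, 0.679, 0.0]
contact_force: [0.5, -0.0, 1.5]
gripper_width: 0.169
```

```bash
python3 - <<'E'
from h import *
s=state();p=s['tool_pos'];print({k:s[k] for k in('time','tool_pos','joint_pos','contact_force','gripper_width')})
im=grab_frame('wrist');cv2.imwrite('pics/w9.png',im[:,:,::-1])
E
```

```text
{'time': 10.05, 'tool_pos': array([ 0.60359771, -0.22065161,  0.08012144]), 'joint_pos': array([-4.66207651e-01,  2.25466365e-01,  1.68601326e+00,  5.61189816e-05,
        1.22951297e+00, -3.87058032e-01]), 'contact_force': array([ 0.54497744, -0.03243321,  1.46127826]), 'gripper_width': 0.16870948249984466}
```

View pics/w9.png

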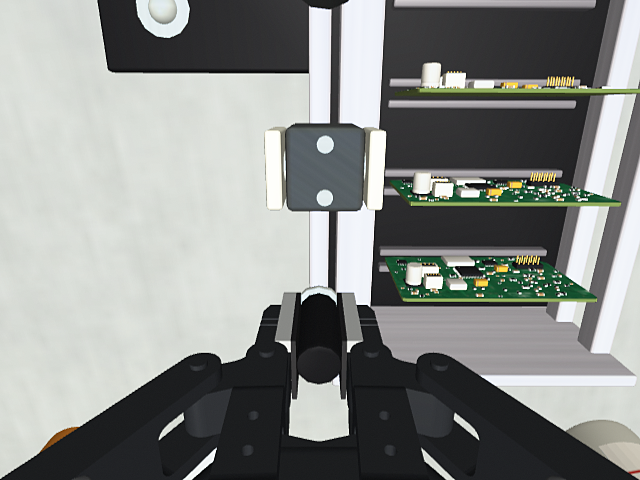

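```bash
cat > arc.py <<'E'
import numpy as np
def arc(h,p0,th0,ths):
    # p0 = commanded tcp at th0 (deg)
    for t in ths:
        a=-np.radians(t-th0);c,s=np.cos(a),np.sin(a)
        d=np.array([[c,-s],[s,c]])@(p0-h)+h-p0
        print(t,d.round(4),-(t-th0))
E
python3 - <<'E'
from arc import *
h=np.array([.6176,-.0463]);p0=np.array([.6036,-.2207])
arc(h,p0,0,[1,3,6,9,12,15,18,18])
E
```

```text
1 [-0.003   0.0003] -1
3 [-0.0091  0.001 ] -3
6 [-0.0182  0.0024] -6
9 [-0.0271  0.0043] -9
12 [-0.036   0.0067] -12
15 [-0.0447  0.0096] -15
18 [-0.0532  0.0129] -18
18 [-0.0532  0.0129] -18
```

Call:
{"method": "drive_tool", "body": {
  "series": [
    [[-0.003, 0.0003, 0], [0, 0, -1]],
    [[-0.0091, 0.001, 0], [0, 0, -3]],
    [[-0.0182, 0.0024, 0], [0, 0, -6]],
    [[-0.0271, 0.0043, 0], [0, 0, -9]],
    [[-0.036, 0.0067, 0], [0, 0, -12]],
    [[-0.0447, 0.0096, 0], [0, 0, -15]],
    [[-0.0532, 0.0129, 0], [0, 0, -18]],
    [[-0.0532, 0.0129, 0], [0, 0, -18]]
  ]
}}

```text
time: 10.9
tool_pos: [0.5498, -0.2073, 0.0801]
tool_rot: [0.0, 0.832, 0.555, 0.0]
contact_force: [1.7, 0.8, 1.1]
gripper_width: 0.168
```

```bash
python3 - <<'E'
from h import *
from arc import *
s=state();p=s['tool_pos'];print({k:s[k] for k in('time','tool_pos','tool_rot','contact_force','ft_torque','gripper_width')})
im=grab_frame('wrist');cv2.imwrite('pics/w10.png',im[:,:,::-1])
s=state();print({k:s[k] for k in('time','tool_pos','tool_rot','contact_force','ft_torque','gripper_width')})
h=np.array([.6176,-.0463]);p0=np.array([.6036-.0532,-.2207+.0129])
arc(h,p0,18,[21,25,29,33,37,40,42,42])
E
```

```text
{'time': 10.9, 'tool_pos': array([ 0.54984506, -0.20727786,  0.08009258]), 'tool_rot': array([1.30810960e-04, 8.31849594e-01, 5.55000976e-01, 3.89303179e-04]), 'contact_force': array([1.68477386, 0.83567594, 1.0665097 ]), 'ft_torque': array([ 0.20117622, -0.16800049, -0.00082326]), 'gripper_width': 0.16806207659559144}
{'time': 10.95, 'tool_pos': array([ 0.55021884, -0.20741633,  0.08009856]), 'tool_rot': array([1.83373751e-04, 8.31504683e-01, 5.55517542e-01, 4.33282272e-04]), 'contact_force': array([1.84452161, 1.46090449, 1.33257115]), 'ft_torque': array([ 0.18354517, -0.18584   , -0.01514475]), 'gripper_width': 0.1730115610983854}
21 [-0.0084  0.0037] -3
25 [-0.0192  0.0094] -7
29 [-0.0296  0.0158] -11
33 [-0.0395  0.0229] -15
37 [-0.0489  0.0307] -19
40 [-0.0556  0.0369] -22
42 [-0.0599  0.0413] -24
42 [-0.0599  0.0413] -24
```

View pics/w10.png

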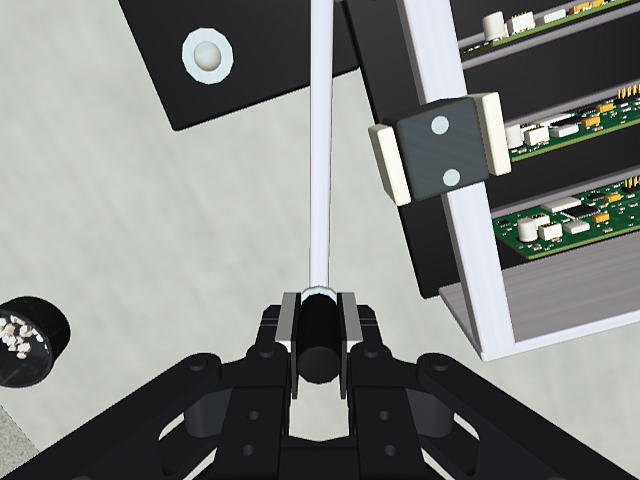

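The gate is unlocked and swinging with the gripper: the rail at (318,150) is in line and the forces are tiny. I'll carry on.

Call:
{"method": "drive_tool", "body": {
  "series": [
    [[-0.0084, 0.0037, 0], [0, 0, -3]],
    [[-0.0192, 0.0094, 0], [0, 0, -7]],
    [[-0.0296, 0.0158, 0], [0, 0, -11]],
    [[-0.0395, 0.0229, 0], [0, 0, -15]],
    [[-0.0489, 0.0307, 0], [0, 0, -19]],
    [[-0.0556, 0.0369, 0], [0, 0, -22]],
    [[-0.0599, 0.0413, 0], [0, 0, -24]],
    [[-0.0599, 0.0413, 0], [0, 0, -24]]
  ]
}}

```text
time: 11.75
tool_pos: [0.491, -0.1659, 0.0801]
tool_rot: [0.0, 0.929, 0.371, 0.001]
contact_force: [3.9, 1.7, -0.3]
gripper_width: 0.164
```

```bash
python3 - <<'E'
from h import *
from arc import *
im=grab_frame('wrist');cv2.imwrite('pics/w11.png',im[:,:,::-1])
s=state();print({k:s[k] for k in('time','tool_pos','tool_rot','contact_force','ft_torque','gripper_width')})
h=np.array([.6176,-.0463]);p0=np.array([.6036-.0532-.0599,-.2207+.0129+.0413])
arc(h,p0,42,[44,47,50,53,56,59,62,65])
p0+=[-.0503,.0623]
E
```

```text
{'time': 11.8, 'tool_pos': array([ 0.49116836, -0.16609135,  0.0800666 ]), 'tool_rot': array([1.93931177e-04, 9.28666310e-01, 3.70914736e-01, 1.05133098e-03]), 'contact_force': array([4.06810531, 2.20105605, 0.79986456]), 'ft_torque': array([ 0.40047738, -0.65620953, -0.01594456]), 'gripper_width': 0.17109345709801646}
44 [-0.0041  0.0045] -2
47 [-0.01    0.0115] -5
50 [-0.0155  0.0189] -8
53 [-0.0206  0.0265] -11
56 [-0.0253  0.0343] -14
59 [-0.0296  0.0424] -17
62 [-0.0334  0.0507] -20
65 [-0.0369  0.0592] -23
```

Call:
{"method": "drive_tool", "body": {
  "series": [
    [[-0.0041, 0.0045, 0], [0, 0, -2]],
    [[-0.01, 0.0115, 0], [0, 0, -5]],
    [[-0.0155, 0.0189, 0], [0, 0, -8]],
    [[-0.0206, 0.0265, 0], [0, 0, -11]],
    [[-0.0253, 0.0343, 0], [0, 0, -14]],
    [[-0.0296, 0.0424, 0], [0, 0, -17]],
    [[-0.0334, 0.0507, 0], [0, 0, -20]],
    [[-0.0369, 0.0592, 0], [0, 0, -23]]
  ]
}}

```text
time: 12.6
tool_pos: [0.4551, -0.1073, 0.0801]
tool_rot: [0.001, 0.984, 0.177, 0.002]
contact_force: [8.9, 1.4, -2.5]
gripper_width: 0.167
```

```bash
python3 - <<'E'
from h import *
from arc import *
im=grab_frame('wrist');cv2.imwrite('pics/w12.png',im[:,:,::-1])
s=state();print({k:s[k] for k in('time','tool_pos','tool_rot','contact_force','ft_torque','gripper_width')})
h=np.array([.6176,-.0463]);p0=np.array([.6036-.0532-.0599-.0369,-.2207+.0129+.0413+.0592])
arc(h,p0,65,[68,71,74,77,80,83,86,88])
E
```

```text
{'time': 12.65, 'tool_pos': array([ 0.45476089, -0.10635099,  0.08010117]), 'tool_rot': array([1.81122170e-04, 9.84325626e-01, 1.76348509e-01, 2.05727803e-03]), 'contact_force': array([ 7.97916959,  1.03531908, -2.99599182]), 'ft_torque': array([ 0.10699298, -1.00644917, -0.06601836]), 'gripper_width': 0.1707682450797}
68 [-0.003   0.0087] -3
71 [-0.0055  0.0175] -6
74 [-0.0075  0.0264] -9
77 [-0.0091  0.0354] -12
80 [-0.0102  0.0445] -15
83 [-0.0108  0.0537] -18
86 [-0.011   0.0628] -21
88 [-0.0108  0.0689] -23
```

View pics/w12.png

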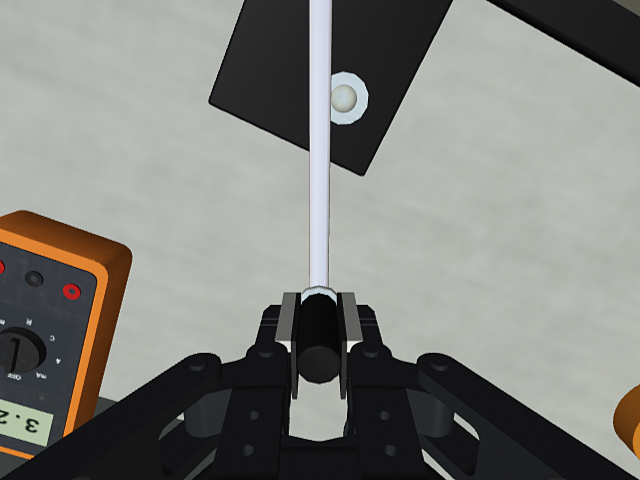

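Call:
{"method": "drive_tool", "body": {
  "series": [
    [[-0.002, 0.0087, 0], [0, 0, -3]],
    [[-0.0035, 0.0175, 0], [0, 0, -6]],
    [[-0.005, 0.0264, 0], [0, 0, -9]],
    [[-0.0066, 0.0354, 0], [0, 0, -12]],
    [[-0.0077, 0.0445, 0], [0, 0, -15]],
    [[-0.0083, 0.0537, 0], [0, 0, -18]],
    [[-0.0085, 0.0628, 0], [0, 0, -21]],
    [[-0.0083, 0.0685, 0], [0, 0, -23]]
  ]
}}

```text
time: 13.45
tool_pos: [0.4448, -0.0393, 0.0801]
tool_rot: [0.001, 1.0, -0.022, -0.001]
contact_force: [-1.4, -1.7, 4.5]
gripper_width: 0.164
```

Call:
{"method": "drive_tool", "body": {
  "series": [
    [[0, 0, 0], [0, 0, 0]],
    [[0, 0, 0], [0, 0, 0]],
    [[0, 0, 0], [0, 0, 0]]
  ]
}}

```text
time: 13.75
tool_pos: [0.4448, -0.0395, 0.08]
tool_rot: [0.001, 1.0, -0.021, -0.001]
contact_force: [-2.9, -1.7, 5.4]
gripper_width: 0.168
```

```bash
python3 - <<'E'
from h import *
im=grab_frame('wrist');cv2.imwrite('pics/w13.png',im[:,:,::-1])
im=grab_frame('top');cv2.imwrite('pics/t13.png',im[:,:,::-1])
for n in('gate_post','gate_hinge'): print(n,place_of('top',n)[:2])
s=state();print({k:s[k] for k in('time','tool_pos','tool_rot','contact_force','ft_torque','gripper_width')})
E
```

```text
gate_post [{'location': [0.6214, -0.0967, 0.0854], 'confidence': 0.3}]
gate_hinge [{'location': [0.619, -0.0479, 0.0955], 'confidence': 0.78}]
{'time': 13.95, 'tool_pos': array([ 0.44482175, -0.03958238,  0.08005167]), 'tool_rot': array([ 6.38318626e-04,  9.99770986e-01, -2.13759835e-02, -7.97323217e-04]), 'contact_force': array([-2.5570383 , -1.01027169,  5.33004238]), 'ft_torque': array([-0.17897715,  0.4411127 , -0.01033163]), 'gripper_width': 0.16644966461434382}
```

View pics/w13.png

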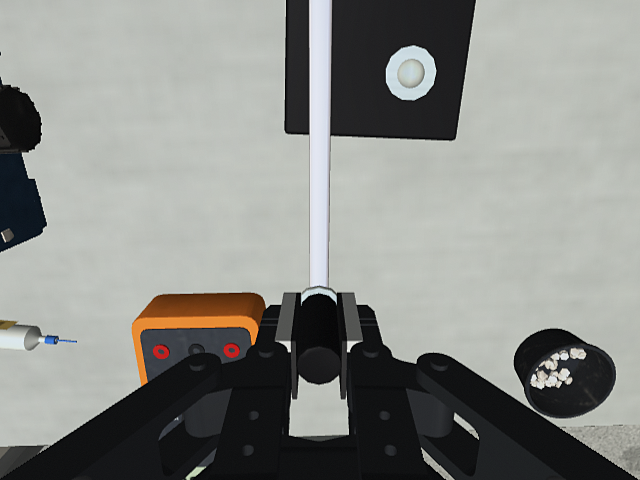

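View pics/t13.png

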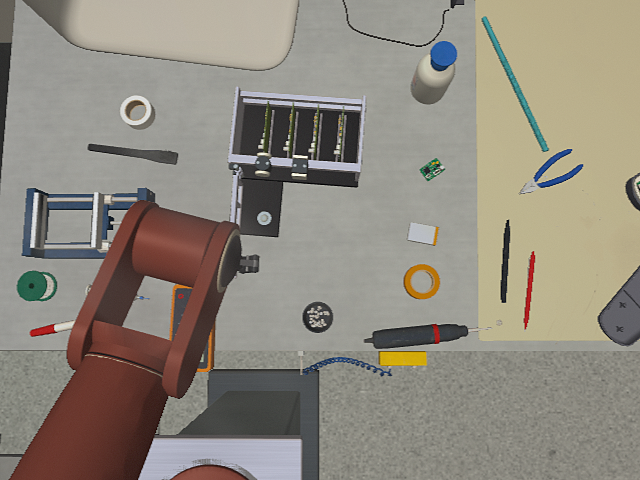

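```bash
python3 -c "
from plant import *
job_done(); s=state(); print(s['time'],s['tool_pos'],s['contact_force'],s['gripper_width'])"
```

```text
the job is handed in; nothing more can be done
the job is handed in; nothing more can be done
```

The gate is standing open at about 88° (1.53 rad) from its shut position, and the gripper was still holding it by the post when I handed the job in at 13.95 s. I squeezed the round-eared catch first, then the square-eared one. I then took the post and swung the gate out past the ball detent, turning the gripper with it.

- **Catches:** both sets of ears look fully in, close against their blocks, in the wrist picture. The gripper stopped at the same opening on each, 0.39–0.40.
- **Gate and hold:** I worked out the gate angle from the tool position and the estimated hinge. The wrist picture shows the post between the pads and the rail in line with the gripper. Forces at the end were about 5 N or less, and the highest I read during the swing was about 9 N.
- **Bystanders:** the tape roll, cup of nuts and pouch cell are at the same pixels in the top picture as at the start.
- **Checks that failed or disagreed:** on the last top picture the network's only `gate_post` report (confidence 0.3) was at the round catch, because the arm hides the post, so I ignored it. The state read after hand-in was refused, so there is no reading from the final second.

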